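# Shut and bolt the clamp guard of a yarn tester

## Task

Push the clear guard gate of the clamp bay fully shut. Then, without gripping anything, press the spring catch bar down with one fingertip and keep it down while the other fingertip pushes the bolt's upright tab all the way home into the gate; then take the fingers away so that the catch springs back up and locks the bolt. Leave everything else on the bench where it stands.

Things in the scene. Friction and masses are not known exactly. Their poses are not given: they have to be found in the camera images.
- bay: The clamp bay: grey base plate, 270 x 440 x 12 mm, fixed on the bench, with catch, bolt, gate and yarn clamp. Origin: on the bench under the middle of the catch bar. Its x points from the catch to the bolt (roughly away from the robot), y along the bolt towards the gate (roughly to the robot's left), z up; places below are in these bay axes. The plate spans x -50..220, y -110..330 mm.
- catch_top (a point): Middle of the top face of the spring catch bar: a dark ribbed steel bar, 32 mm in bay x by 100 mm in bay y, its top 64 mm above the bench when up; it lies at bay x 0, y 0 and moves straight down when pressed, anywhere along its length.
- catch (a joint): How far the catch bar is pressed (m): 0 up, 0.012 at its lower stop. The spring pushes back with about 3 N at first and 7 N at the stop. Its tooth sits in notches along the bolt, one every 12 mm; pressed 6 mm or more it frees the bolt; let go on the way, it rises into the next notch and blocks the bolt again.
- bolt_tab (a point): Middle of the top edge of the bolt's upright steel tab: bay x 42..74 mm (58 mm from the catch bar's middle line), 8 mm thick in y, from the bolt's top at 36 up to 86 mm above the bench; so one finger at the pressed catch's height (52 to 58 mm) meets its flat side. Bolt drawn: tab middle at bay y 0; it slides to +y. Staples over the bolt at y -72 and +73 are 43 mm high.
- bolt (a joint): Bolt travel (m) along bay +y: 0 drawn (as at the start), 0.036 fully home at its stop, the tongue inside the gate's keeper. Needs some 3 N; stays where it is left. The last notch lets the catch rise only from about 0.034 on.
- gate (a joint): Gate angle (rad): 0 shut against its stop, with the gate along bay y; it grows as the gate swings towards the robot (towards bay -x). Starts 0.3 to 0.6 open. A stiff hinge (about 0.12 N m) leaves it where it is put. The bolt enters the keeper only when the angle is below about 0.04.
- gate_edge (a point): Top of the gate's free end, 193 mm from the hinge axis, 102 mm above the bench. The gate is a clear panel in an aluminium frame 14 mm thick, 200 mm long, from 48 to 102 mm above the bench, with a keeper bracket (40 mm deep) below the free end.
- gate_hinge (a point): The gate's vertical hinge axis, 102 mm above the bench, at bay x 58, y 302 mm.
- cone_a: Full yarn cone standing upright, 124 mm across, 168 mm high; origin at its underside. Not to be disturbed.
- cone_b: Another yarn cone, the same. Not to be disturbed.
- mug: Mug, 80 mm across, 90 mm high; origin at its underside. Not to be disturbed.
- tape_roll: Roll of tape lying flat, 90 mm across, 25 mm high; origin at its underside. Not to be disturbed.
- screwdriver: Screwdriver lying on the bench; origin at its underside. Not to be disturbed.
- weight: Small brass weight, 28 mm across, 40 mm high, standing on the bay's plate beyond the bolt; origin at its underside. Not to be disturbed.
- tube: Empty paper tube, 44 mm across, 75 mm high, standing on the bay's plate beyond the bolt; origin at its underside. Not to be disturbed.

How it is judged:
On the way, in this order (a step that is already met when the one before it is completed fails the run):
1. the gate is shut, the bolt still drawn (value of joint gate below 0.035 rad and value of joint bolt below 0.006 m), for 0.2 s.
2. a finger holds the catch down while the bolt is under way, pushed by a finger (value of joint catch above 0.005 m and contact force between catch and the fingers above 1 N and contact force between bolt and the fingers above 0.5 N and value of joint bolt between 0.01 and 0.034 m), for 0.05 s.
At the end, for the whole second after the job is handed in: The gate is shut (within 0.04 rad), the bolt is home (beyond 33 of 36 mm) and the catch bar is up again (less than 3 mm down) (value of joint gate below 0.04 rad and value of joint bolt above 0.033 m and value of joint catch below 0.003 m); the robot touches nothing.
It fails at once if the bolt is pushed out while the gate is not shut (value of joint bolt above 0.01 m and value of joint gate above 0.06 rad).
It fails at once if something else on the bench is moved or lifted (more than 25 mm) (distance of any of cone_a, cone_b, mug, tape_roll, screwdriver, weight, tube from where it was at the start of the episode above 0.025 m).
It fails at once if a cone, the mug, the weight or the tube is knocked over (angle between any of cone_a, cone_b, mug, weight, tube's own z axis and vertical above 0.4 rad).
It also fails if it takes over 51 s, if anything falls off the work surface, if the arm or the gripper's body presses on something with over 40 N, if the wrist force passes 120 N, or if a joint passes its speed limit or range.

## Robot

A 6-joint arm with a two-finger parallel gripper is mounted at the origin on the work surface. World frame = base frame: x ahead of the robot, y to its left, z up, the work surface at z = 0. Lengths are in m, angles in rad, forces in N, time in s.
With the tool pointing down it reaches from about 0.35 to 0.975 m from the base axis. Payload 7.1 kg.
Tool frame: the origin (TCP) lies midway between the tips of the shut fingers; the grasp point (between the pads) lies 19 mm behind it; z points along the fingers, y is the line along which they close (so a half turn about z gives the same grasp; the last joint's range is limited). The gripper opens to 88 mm and grips with 3 to 60 N. Pads are 20 mm wide; open, the fingers measure 115 mm over their backs; the gripper's body (75 mm by 178 mm) begins 61 mm behind the grasp point.
Start: joints at [1.158, 0.423, 1.63, -0, 1.089, -0.019], TCP at [0.24, 0.577, 0.223] pointing down, gripper open.
Joint ranges: [-3, 3], [-0.9, 2.11], [0.09, 2.58], [-1.31, 4.45], [0.11, 2.69], [-2.54, 2.54]. Speed limits (rad/s): [2.39, 2.39, 3.01, 3.14, 3.14, 3.14].

## Interface

Orientations are given as a unit quaternion [w, x, y, z].
In Python, from station import move_pose, movel, movej, command_gripper, wait, inverse_kinematics, read_camera, camera_info, MotionError, job_done, get_time, get_joint_pos, get_qvel, get_effort, get_tcp_pos, get_ee_rot, get_ft_force, get_ft_torque, get_grip_width, get_finger_force gives the robot as it stands. Calls block until the motion is done:
- move_pose(position, orientation): joint-space move of the TCP to a pose.
- movel(position, frame=None, v=0.15, until_force=None): straight line of the TCP; frame=None keeps the orientation; v is the mean speed in m/s. With until_force (N) it stops when the force on the tool has changed by that much, and returns True; else False.
- movej(angles): joint-space move.
- command_gripper(opening): opening from 0.0 (shut) to 1.0 (fully open); the grip force is fixed at half the most; returns when the fingers have stopped.
- wait(seconds).
- inverse_kinematics(position, orientation): joint angles nearest the present ones, or None.
- read_camera(name): name is "scene" or "top" or "wrist"; returns the picture (480x640x3 uint8, red, green, blue); there is no depth.
- camera_info(name): a dict with "intrinsics" (3x3 intrinsics, pixels), "T" (4x4, takes a point from camera to world coordinates); the wrist camera has in their place "tool_from_camera" (4x4, takes a point from camera to tool coordinates, whose origin is the TCP and whose axes are the flange's). Camera axes: x right, y up, looking along -z (the intrinsics and any distortion apply to the point x, -y, -z); pixel columns grow to the right and rows downward; lengths in m; the calibration is good to about 2 mm. A picture is of the moment at which its call begins: read the wrist's pose just before it. camera_info takes no time and is no camera call.
A pose or a line that the arm cannot do raises MotionError and nothing moves.
- job_done(): hands the job in; it is judged then, once.
Readings, each from a call of its own:
- get_time(): time.
- get_joint_pos(): joint angles.
- get_qvel(): joint speeds.
- get_effort(): joint torques, N m.
- get_tcp_pos(): TCP position.
- get_ee_rot(): TCP orientation.
- get_ft_force(): force on the tool from outside, world axes, zero at the start.
- get_ft_torque(): the same for the moment, N m.
- get_grip_width(): opening from 0.0 (shut) to 1.0 (fully open).
- get_finger_force(): force on a finger pad.
Only numpy, scipy, OpenCV 4.12 (cv2) and the standard library are available. Lean on these libraries where they do the work, as an engineer would, in place of code of your own. Each camera call takes 0.05 s, during which the arm holds its last target. There are 200 camera calls.

## Working session

There is one attempt and no reset: what is moved stays moved. The work goes in short steps, each a Python script; the robot and the scene stay as the last script left them, time stands still between calls to the robot, and variables do not carry over. Pictures are saved under pics/ and viewed, at most 10 in all, crops included, and the job is handed in when it is done.

```bash
mkdir -p pics; python3 - <<'E'
from station import *
import cv2
for n in("scene","top"):
    cv2.imwrite(f"pics/{n}0.png",read_camera(n)[:,:,::-1]); c=camera_info(n); print(n,c["intrinsics"],c["T"],[k for k in c])
print(camera_info("wrist"),get_time(),get_ee_rot())
E
```

```text
scene [[577.12250334   0.         322.67745029]
 [  0.         577.12250334 245.93754924]
 [  0.           0.           1.        ]] [[ 0.25245974 -0.6526614   0.71435088  1.37543985]
 [ 0.96753294  0.17943228 -0.17800019 -0.2066518 ]
 [-0.01200375  0.73609589  0.67677083  0.93209611]
 [ 0.          0.          0.          1.        ]] ['intrinsics', 'T']
top [[463.22444285   0.         318.58289933]
 [  0.         463.22444285 241.18774708]
 [  0.           0.           1.        ]] [[-0.00600544  0.98111062 -0.1933543   0.26198252]
 [-0.99973313 -0.01020398 -0.02072562 -0.01132508]
 [-0.02230711  0.19317823  0.98091007  1.18873542]
 [ 0.          0.          0.          1.        ]] ['intrinsics', 'T']
{'intrinsics': array([[375.0728588 ,   0.        , 317.06603081],
       [  0.        , 375.0728588 , 234.05835115],
       [  0.        ,   0.        ,   1.        ]]), 'tool_from_camera': array([[-9.77943859e-04,  9.64405764e-01,  2.64424971e-01,
         7.24613388e-02],
       [ 9.99999440e-01,  1.05036441e-03, -1.32491949e-04,
         7.90266665e-05],
       [-4.05518577e-04,  2.64424693e-01, -9.64406251e-01,
        -1.63124384e-01],
       [ 0.00000000e+00,  0.00000000e+00,  0.00000000e+00,
         1.00000000e+00]])} 0.1 [-1.50069765e-04  1.95626490e-01  9.80678250e-01 -6.51074476e-04]
```

View pics/scene0.png

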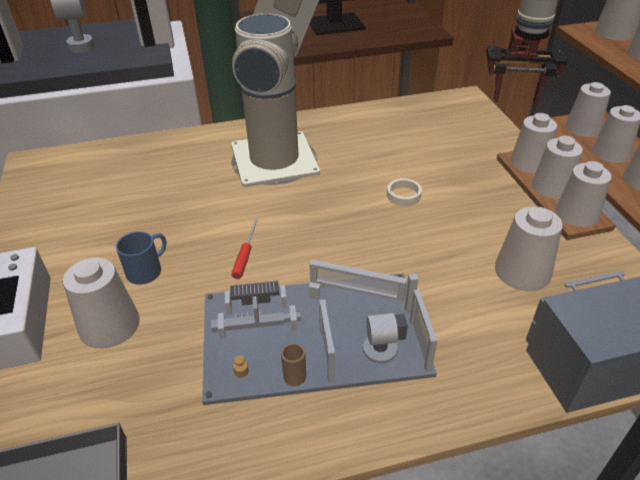

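View pics/top0.png

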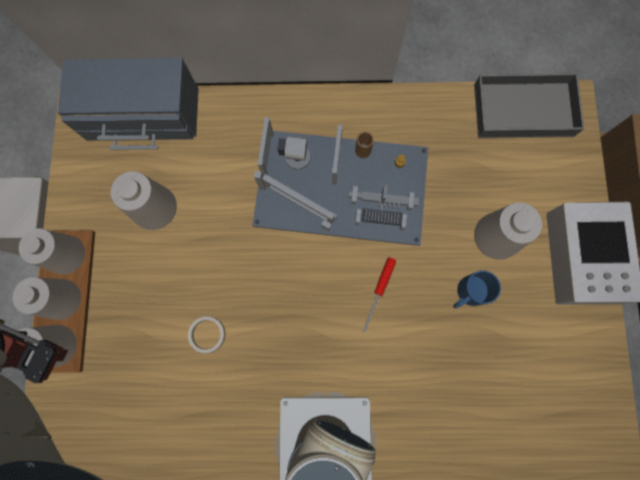

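The scene and top views show the bay at about (420,243), (428,148) and (254,226) in top, with the gate free end at about (327,222) in top. I'll zoom in on both for better pixel positions.

```bash
python3 - <<'E'
import cv2
a=cv2.imread("pics/top0.png")[115:250,245:435]; cv2.imwrite("pics/topz.png",cv2.resize(a,None,fx=4,fy=4,interpolation=cv2.INTER_CUBIC))
a=cv2.imread("pics/scene0.png")[255:405,195:445]; cv2.imwrite("pics/scenez.png",cv2.resize(a,None,fx=3,fy=3,interpolation=cv2.INTER_CUBIC))
E
```

```text
(no output)
```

View pics/topz.png

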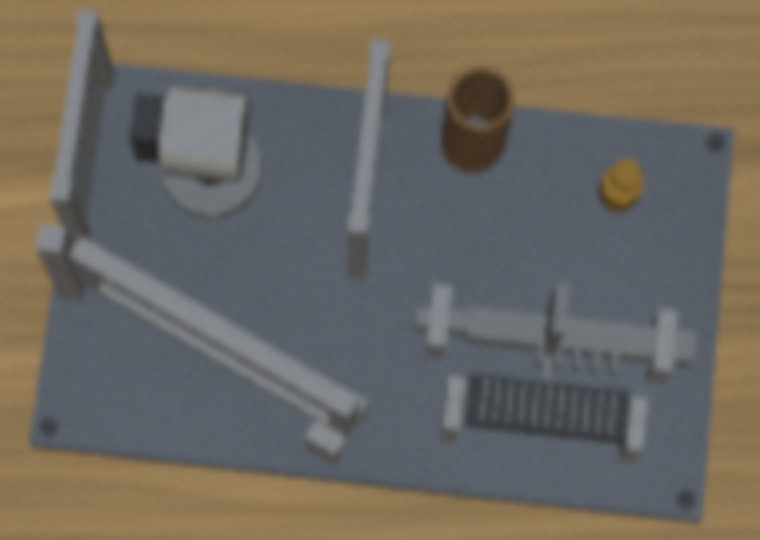

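View pics/scenez.png

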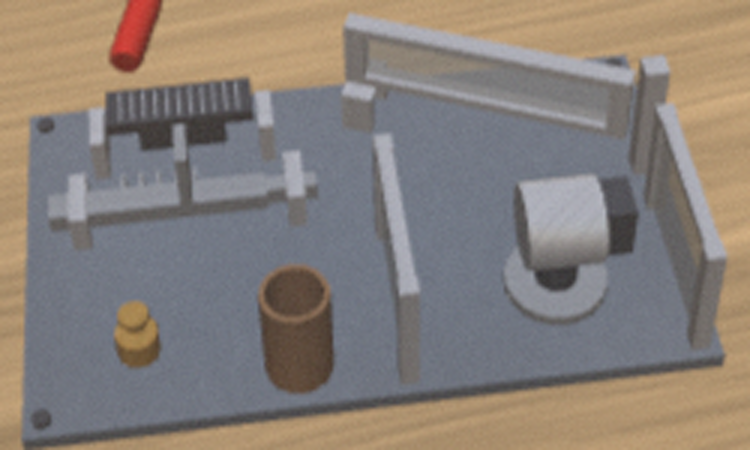

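The zooms show the plate corners, the ribbed catch bar between two end posts, the drawn bolt's tab at (558,310) in the top zoom, and the open gate's free end at (352,410) in top and (356,20) in scene. Next I'll fit the bay pose and gate angle from both views.

```bash
cat > h.py <<'E'
import numpy as np
from station import *
from scipy.spatial.transform import Rotation as R
def proj(P,K,T):
    p=np.linalg.inv(T)@np.append(P,1); return np.array([K[0,2]+K[0,0]*p[0]/-p[2],K[1,2]+K[1,1]*-p[1]/-p[2]])
def ray(uv,K,T):
    d=T[:3,:3]@np.array([(uv[0]-K[0,2])/K[0,0],-(uv[1]-K[1,2])/K[1,1],-1]); return T[:3,3],d/np.linalg.norm(d)
def tri(rs):
    A=[np.eye(3)-np.outer(d,d) for _,d in rs]; return np.linalg.solve(sum(A),sum(a@o for a,(o,_) in zip(A,rs)))
E
cat > fit.py <<'E'
from h import *
from scipy.optimize import least_squares
ci={n:camera_info(n) for n in("top","scene")}
Z=lambda n,x,y:np.array([(x+.5)/4-.5+245,(y+.5)/4-.5+115]) if n=="top" else np.array([(x+.5)/3-.5+195,(y+.5)/3-.5+255])
ob=[("top",700,519,-50,-110,12),("top",733,130,220,-110,12),("top",32,446,-50,330,12),
("top",470,377,16,50,64),("top",632,391,16,-50,64),("top",628,442,-16,-50,64),("top",466,426,-16,50,64),
("scene",30,117,-50,-110,12),("scene",24,437,220,-110,12),("scene",721,355,220,330,12),
("scene",106,93,-16,-50,64),("scene",250,79,-16,50,64),("scene",180,126,58,0,86)]
def W(p,b): # bay mm -> world
    c,s=np.cos(p[2]),np.sin(p[2]); b=np.array(b)/1000; return np.array([p[0]+c*b[0]-s*b[1],p[1]+s*b[0]+c*b[1],b[2]+p[3]])
f=lambda p:np.concatenate([proj(W(p,o[3:]),ci[o[0]]["intrinsics"],ci[o[0]]["T"])-Z(*o[:3]) for o in ob])
r=least_squares(f,[.6,-.1,0,0],loss="soft_l1"); print(r.x); print(f(r.x).reshape(-1,2).round(1))
rs=lambda *q:tri([ray(Z(*a),ci[a[0]]["intrinsics"],ci[a[0]]["T"]) for a in q])
g=rs(("top",352,410),("scene",356,20)); h=W(r.x,(58,302,102)); print("gate edge",g,"hinge",h,"len",np.linalg.norm((g-h)[:2]))
c,s=np.cos(r.x[2]),np.sin(r.x[2]); d=g-h; bx,by=c*d[0]+s*d[1],-s*d[0]+c*d[1]; print("angle",np.arctan2(-bx,-by))
print("catch -16,50:",rs(("top",466,426),("scene",250,79)), W(r.x,(-16,50,64)))
print(inverse_kinematics(W(r.x,(29,-20,150)),[0,1,0,0]))
E
python3 fit.py
```

```text
[ 0.54452115 -0.14635366 -0.12416981 -0.00258343]
[[ 0.9  0.8]
 [ 0.3 -0. ]
 [-0.4  0.3]
 [ 0.6 -0.3]
 [-0.1  0.5]
 [-0.2  0.1]
 [ 0.3 -0.3]
 [ 0.4 -0.3]
 [-0.3  0.5]
 [ 1.1 -0.1]
 [ 0.1 -0.4]
 [ 0.1 -0.6]
 [ 0.1  5.4]]
gate edge [ 0.53625908 -0.02040814  0.09901701] hinge [0.6394776  0.14613783 0.09941657] len 0.1959378026984418
angle 0.4306524857675448
catch -16,50: [ 0.5346013  -0.09459912  0.05930289] [ 0.53483689 -0.09475701  0.06141657]
[-3.09100083e-01  4.74701031e-01  1.74912486e+00 -4.44089210e-16
  9.17766761e-01  1.26169624e+00]
```

Both views agree within about 1 px: gate length 196 mm against 193, gate at 0.43 rad. The 5 px tab residual is because I picked the top face's rear edge. Now I'll shut the gate with closed fingers, stopping on force.

```bash
cat >> h.py <<'E'
BP=[0.54452,-0.14635,-0.12417]
def B(x,y,z):
    c,s=np.cos(BP[2]),np.sin(BP[2]); return np.array([BP[0]+(c*x-s*y)/1e3,BP[1]+(s*x+c*y)/1e3,z/1e3])
def bay(P):
    c,s=np.cos(BP[2]),np.sin(BP[2]); d=(np.array(P)-[BP[0],BP[1],0])*1e3; return np.array([c*d[0]+s*d[1],-s*d[0]+c*d[1],d[2]]).round(1)
def Q(sg=1):
    c,s=np.cos(BP[2]),np.sin(BP[2]); q=R.from_matrix(np.array([[-s*sg,c*sg,0],[c*sg,s*sg,0],[0,0,-1.]])).as_quat(); return list(q[[3,0,1,2]])
E
python3 - <<'E'
from h import *
import cv2
p=get_tcp_pos(); movel([p[0],p[1],0.33],v=.3)
command_gripper(0.0)
best=min(((abs(j[5]),sg) for sg in(1,-1) if (j:=inverse_kinematics(B(-60,158,300),Q(sg))) is not None)); sg=best[1]; print(best)
move_pose(B(-60,158,250),Q(sg)); movel(B(-60,158,72),v=.2); print(get_time())
hit=movel(B(15,156,72),v=.08,until_force=15); print(hit,bay(get_tcp_pos()),get_ft_force())
hit=movel(B(45,153,72),v=.04,until_force=10); print(hit,bay(get_tcp_pos()),get_ft_force(),get_time())
movel(B(0,153,72)); cv2.imwrite("pics/top1.png",cv2.resize(read_camera("top")[115:250,245:435,::-1],None,fx=3,fy=3,interpolation=cv2.INTER_CUBIC))
movel(B(0,153,200),v=.25); move_pose(B(29,-25,200),Q(sg)); command_gripper(0.5)
import json
def shot(n):
    P=get_tcp_pos();q=get_ee_rot();cv2.imwrite(f"pics/w{n}.png",read_camera("wrist")[:,:,::-1]);json.dump([list(P),list(q)],open(f"pics/w{n}.json","w"))
shot(0); movel(B(29,-85,200)); shot(1); print(get_time(),get_grip_width())
E
```

```text
(np.float64(0.13598940964315442), 1)
5.2167
False [ 14.7 156.   72. ] [0.50550725 0.5938391  0.57358972]
True [ 43.4 153.1  71.4] [ 0.58884475 -0.97367436 -0.77219806] 7.0417
10.4083 0.5029092829465214
```

```bash
python3 - <<'E'
import cv2,numpy as np
a=cv2.imread("pics/top1.png"); cv2.imwrite("pics/v1.png",a)
w=[cv2.resize(cv2.imread(f"pics/w{i}.png"),(400,300),interpolation=cv2.INTER_AREA) for i in(0,1)]
cv2.imwrite("pics/v2.png",np.hstack(w))
E
```

```text
(no output)
```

View pics/w1.png

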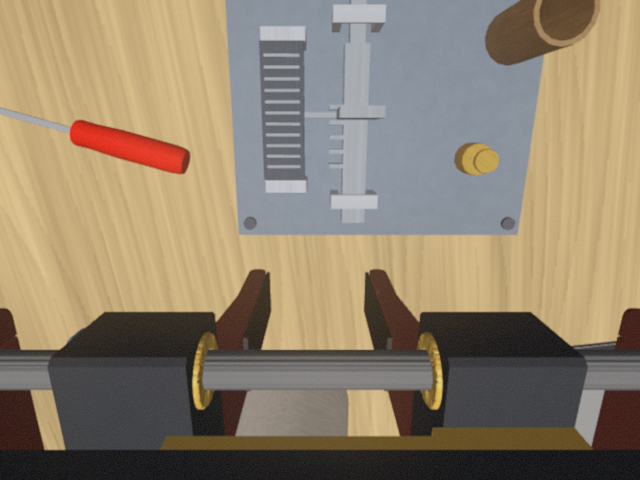

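View pics/w0.png

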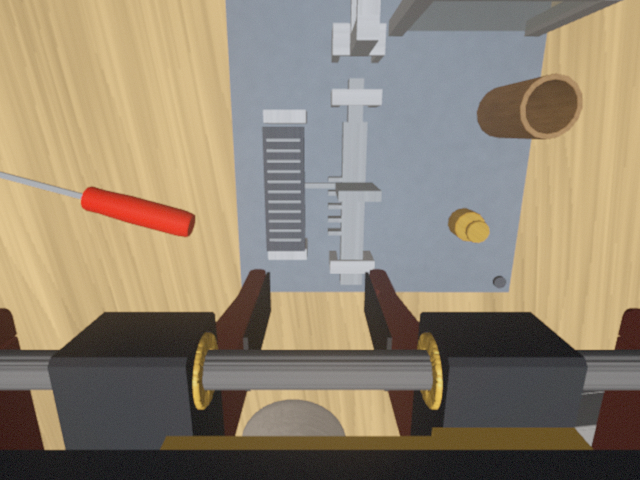

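The wrist views show the gate's keeper at (358,40) in line with the bolt tongue at (356,90), so it looks shut. Catch corners and the tab are visible in both, so I'll triangulate the corners against the model.

```bash
python3 - <<'E'
from h import *
import json
c=camera_info("wrist");K=c["intrinsics"];Ts=[]
for i in(0,1):
    P,q=json.load(open(f"pics/w{i}.json"));T=np.eye(4);T[:3,:3]=R.from_quat([q[1],q[2],q[3],q[0]]).as_matrix();T[:3,3]=P;Ts.append(T@c["tool_from_camera"])
for n,b,u0,u1 in(("16,50",(16,50,64),(305,125),(305,40)),("-16,50",(-16,50,64),(264,125),(261,40)),("16,-50",(16,-50,64),(306,251),(306,180)),("-16,-50",(-16,-50,64),(266,251),(263,182))):
    print(n,bay(tri([ray(u0,K,Ts[0]),ray(u1,K,Ts[1])])))
for b in((42,-4,86),(74,-4,86),(74,4,86),(58,0,86),(58,-4,36)): print(b,[proj(B(*b),K,T).round() for T in Ts])
# gate free end / tips
for x in(-1,1):
  for y in(22,35): print("tip",x*y,[proj(B(29+x*y,[-25,-85][i],200),K,Ts[i]).round() for i in(0,1)])
for a in(0,.05):
  print("gate end top",a,[proj(B(58+s*7-200*np.sin(a),302-200*np.cos(a),102),K,Ts[0]).round() for s in(-1,1)])
E
```

```text
16,50 [19.7 52.  60.3]
-16,50 [-12.3  52.1  60.4]
16,-50 [ 19.5 -50.2  61.5]
-16,-50 [-15.8 -52.7  53.5]
(42, -4, 86) [array([335., 202.]), array([336., 119.])]
(74, -4, 86) [array([377., 202.]), array([381., 119.])]
(74, 4, 86) [array([378., 192.]), array([382., 107.])]
(58, 0, 86) [array([356., 197.]), array([359., 113.])]
(58, -4, 36) [array([350., 192.]), array([352., 121.])]
tip -22 [array([271., 291.]), array([271., 291.])]
tip -35 [array([243., 291.]), array([244., 291.])]
tip 22 [array([364., 291.]), array([365., 291.])]
tip 35 [array([392., 291.]), array([392., 291.])]
gate end top 0 [array([352.,  42.]), array([374.,  42.])]
gate end top 0.05 [array([336.,  41.]), array([358.,  41.])]
```

View pics/v1.png

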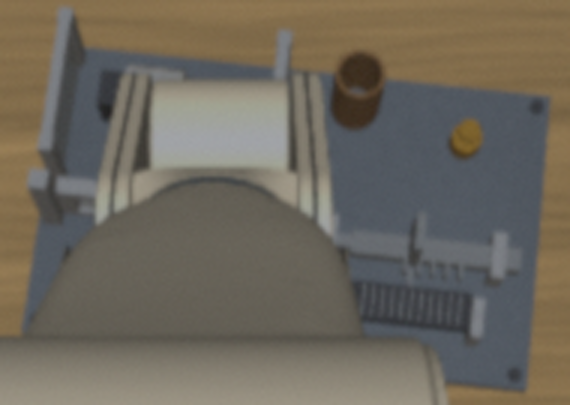

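The wrist view puts everything +2 to 3 mm in bay x from the fit, with y good and the tab where predicted. The gate end matches angle 0. I'll shift x by 2 mm, then press and push.

```bash
python3 - <<'E'
from h import *
X=31
movel(B(X,-25,200)); movel(B(X,-25,80),v=.15)
f0=get_ft_force(); h=movel(B(X,-25,56),v=.04,until_force=20); print(h,bay(get_tcp_pos()),get_ft_force()-f0)
if not h:
    h=movel(B(X,30,56),v=.04,until_force=15); print(h,bay(get_tcp_pos()),get_ft_force()-f0,get_time())
E
```

```text
False [ 31.4 -25.1  56.2] [ 0.477238   -0.88981686  5.38368663]
True [31.7 21.6 56.5] [-0.42140755 -5.32089981  3.15474309] 13.7667
```

```bash
python3 - <<'E'
from h import *
import cv2
X=31
h=movel(B(X,26,55.5),v=.03,until_force=20); print(h,bay(get_tcp_pos()),get_ft_force())
y=bay(get_tcp_pos())[1]
movel(B(X,y-4,56),v=.05); movel(B(X,y-4,200),v=.12); movel(B(X,-25,200)); wait(.3)
a=read_camera("wrist")[:,:,::-1]; cv2.imwrite("pics/w2.png",a); print(get_time(),get_ft_force())
E
```

```text
True [31.8 21.4 56.5] [-1.6084784  -5.62524667  4.54854053]
16.3583 [-0.48278853 -0.10351745  0.61234653]
```

View pics/w2.png

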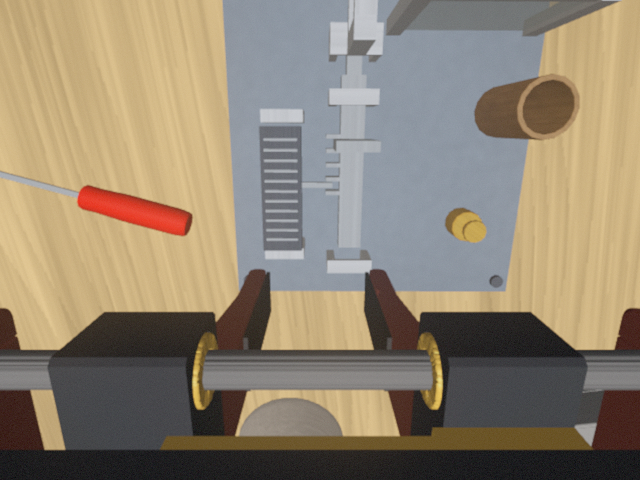

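The tab moved from row 200 to 152 (48 px; 36 mm of travel is about 46 px), and the tongue is in the keeper at (357,62). The catch bar has the same outline as when it was up, rows 125–251. I'll hand it in.

```bash
python3 -c "
from station import *
print(job_done())"
```

```text
the job is handed in; nothing more can be done
None
```

I handed the job in at about 16 s of the 51 s. In the last wrist picture the gate is shut, the bolt is home in its keeper, the catch bar is back up, and nothing else in view has moved. The station returned no verdict.

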